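# Load the soaking tank and open its rinse cock

### The arm

A 6-joint arm with a two-finger parallel gripper is mounted at the origin on the work surface. World frame = base frame: x ahead of the robot, y to its left, z up, the work surface at z = 0. Lengths are in m, angles in rad, forces in N, time in s.
With the tool pointing down it reaches from about 0.325 to 0.925 m from the base axis. Payload 3.1 kg.
Tool frame: the origin (TCP) lies at the centre of the arm's flange, where the gripper is bolted on; the fingertips stand arm.tcp_to_tips ahead of it and the grasp point (between the pads) lies 155 mm ahead of it (arm.tcp_to_tips is the distance from the TCP to the fingertips, in m); z points along the fingers, y is the direction in which the jaws open and shut (so a half turn about z gives the same grasp; the last joint's range is limited). The gripper opens to 85 mm and grips with 20 to 120 N. Pads are 22 mm wide; open, the fingers measure 114 mm over their backs; the gripper's body (76 mm by 85 mm) begins 54 mm behind the grasp point. The pads swing forward as they close: fully open they stand 13 mm farther back than shut.
Start: joints at [-1.276, 0.217, 1.613, -0, 1.311, -0.112], TCP at [0.247, -0.574, 0.405] pointing down, gripper open.
Joint ranges: [-2.75, 2.75], [-0.78, 2.1], [0.31, 2.55], [-1.13, 4.27], [0.13, 2.63], [-2.58, 2.58]. Speed limits (rad/s): [2.79, 2.79, 3.14, 3.14, 3.14, 3.14].

### API

Orientations are given as a unit quaternion [w, x, y, z].
In Python, from cell import arm gives the robot as it stands.
- The arm moves only by the tool send_rows, never from a script. Its argument "motion" is text: rows parted by semicolons, each of 4 numbers parted by spaces: the shift along the world's x, y, z in mm, then the turn about the world's z in rad. A call has 1 to 10 rows; each row is the pose to reach, as a shift and turn from the pose measured when the call began; what a row does not reach only later rows make up. A row lasts 1/12 s, in which the tool goes at most 41.7 mm and 7.16 degrees, less where a joint would pass 70% of its speed; a pose out of reach is approached as far as the arm can. A call with a gripper value outside its range is refused whole. "gripper" is the opening, from -1 (shut) to 1 (fully open), set as the call begins (left out, the last holds). The fingers move at their own pace and stop on an object; "squeeze" is the grip in N (left out, the last holds). Time passes only in rows, so rows that repeat a pose let the fingers close. It gives the time, the measured TCP pose, the force and the opening at its end, in the units of the state.
- arm.read_state(): the state, without advancing time (a new reading comes with each control period).
- arm.get_image(name): name is "scene" or "top" or "wrist"; returns a dict with "img" (420x560x3 uint8, red, green, blue), "vertical_fov" (degrees; the focal length in pixels is half the picture's height over the tangent of half this angle, whatever the lens; pixels are square), "cx", "cy" (the principal point, pixels), "cam_to_world" (4x4, takes a point from camera to world coordinates). Camera axes: x right, y down, z forward; pixel columns grow to the right and rows downward; lengths in m; the calibration is good to about 2 mm. A picture is of the moment at which its call begins. There is no depth.
- arm.finish_job(): hands the job in, once; it reports no verdict.
The state is a dict: "time": time; "q": joint angles; "joint_vel": joint speeds; "effort": joint torques, N m; "position": TCP position; "tcp_rot": TCP orientation; "wrist_force": force on the tool from outside, world axes, zero at the start; "ft_torque": the same for the moment, N m; "opening": finger opening in m.
Only numpy, scipy, OpenCV 4.12 (cv2) and the standard library are available. Lean on these libraries where they do the work, as an engineer would, in place of code of your own. Each camera call takes 0.05 s, during which the arm holds its last target.

### The job

Tip the loading tray up by its handle so that all three tubes go into the soaking tank, and bring the tray back down to rest. Then open the cock with the long one-sided lever on the valve bank: swing it counter-clockwise (seen from above) a quarter turn, fully to its stop. Do not touch the other three cocks, and leave the beaker, the tip box and the bottle where they stand.

Things in the scene. Friction and masses are not known exactly. Their poses are not given: they have to be found in the camera images.
- station: Steel soaking tank with a tip-up loading tray, fixed. Origin on the bench under the tray; x points from tray to tank, z up. Tank: open box 150 x 170 x 130 mm high, walls 6 mm, centre at x = +177 mm. The tray hinges on its near rim; two 14 mm legs stand under the tray at x = +5, y = +-50 mm. It stands left or right on the bench, the valve bank on the other side
- tray_hinge (a point): Middle of the hinge axis of the tray (115 x 138 mm, open towards the tank, walls 30 mm high on the three other sides), at station x = +100 mm, 135 mm above the bench; the axis runs along the station's y. Fixed
- tray_handle (a point): Middle of the tray's handle: a round steel bar 10 mm thick, 90 mm long along the station's y, joined by an arm at each end to the tray's end wall, 43 mm clear of it; free above and below. At rest it is 166 mm from the hinge, on the station's -x side, about 130 mm above the bench. It swings about the hinge axis, up and towards the tank
- tray (a joint): Tray angle, rad: 0 down at rest (its floor then slopes 0.12 rad down, away from the tank, so the tubes stay in), growing as the handle is lifted, stop at 1.4. The tray weighs 0.35 kg, turns easily and falls back when released. The tubes roll out into the tank when it is well above 0.12; 0.9 empties it
- tank_floor (a point): Centre of the tank's inner floor, 6 mm above the bench; axes as the station's. Inside of the tank 138 mm (x) by 158 mm (y), rim 124 mm above this point
- tube_1: Empty white capped sample tube, cylinder 33 mm across and 100 mm long along its own y, origin at its middle, about 30 g. Starts lying across the tray
- tube_2: Empty white capped sample tube, cylinder 33 mm across and 100 mm long along its own y, origin at its middle, about 30 g. Starts lying across the tray
- tube_3: Empty white capped sample tube, cylinder 33 mm across and 100 mm long along its own y, origin at its middle, about 30 g. Starts lying across the tray
- panel: Valve bank: grey box 110 x 345 x 50 mm high (x, y, z), fixed to the bench, origin at the centre of its underside. Four cocks stand on top in a row along its y, 88 mm apart, at y = -132, -44, +44, +132 mm. The cock with the long lever is one of the middle two
- cock_long_hub (a point): Top centre of the hub (26 mm across) of the cock to turn, on its turning axis, 42 mm above the top of the valve bank's box; black plastic like the others, but with a single lever to one side only. Axes turn with the lever, which points along this point's +y
- cock_long_tip (a point): Free end of that lever, on its middle line, 60 mm from the turning axis. The lever is 12 mm wide and 14 mm high (28 to 42 mm above the box)
- cock_long (a joint): Angle of the long-lever cock, rad: 0 shut (lever along the row, to the panel's +y), pi/2 fully open at a hard stop (lever to the panel's -x, the robot's side); grows counter-clockwise seen from above. Starts at 0 to 0.25. Stiff friction of 0.10 N m (about 2.5 N at 40 mm): stays where it is left
- cock_right_hub (a point): Top centre of the hub of another cock (at the panel end y = -132 mm), not to be touched. Its handle is a short bar 44 mm long, 12 mm wide, centred on the hub, turned anyhow; top 42 mm above the box
- cock_mid_hub (a point): Top centre of the hub of another cock (the one beside it in the middle of the row), not to be touched. Its handle is a short bar 44 mm long, 12 mm wide, centred on the hub, turned anyhow; top 42 mm above the box
- cock_left_hub (a point): Top centre of the hub of another cock (at the panel end y = +132 mm), not to be touched. Its handle is a short bar 44 mm long, 12 mm wide, centred on the hub, turned anyhow; top 42 mm above the box
- cock_right_tip (a point): End of the short bar handle of cock_right, 22 mm from its axis
- cock_mid_tip (a point): End of the short bar handle of cock_mid, 22 mm from its axis
- cock_left_tip (a point): End of the short bar handle of cock_left, 22 mm from its axis
- beaker: Loose white beaker, 68 mm across, 90 mm high, origin under its centre. Bystander
- tip_box: Loose pipette-tip box with yellow lid, 87 x 127 x 61 mm, origin under its centre. Bystander
- bottle: Loose white bottle, 66 mm across, 140 mm high, origin under its centre. Bystander
- cock_right_base: Fixed foot of cock_right with its handle, 38 mm across; origin on the box's top, on the turning axis
- cock_mid_base: Fixed foot of cock_mid with its handle, 38 mm across; origin on the box's top, on the turning axis
- cock_left_base: Fixed foot of cock_left with its handle, 38 mm across; origin on the box's top, on the turning axis
Things that resemble listed ones, but are neither listed nor needed, are in the scene too. Leave any pink or purple look-alike of the tube_3 alone.

How it is judged:
On the way, in this order (a step that is already met when the one before it is completed fails the run):
1. all three tubes are in the tank (x of tube_1 in the frame of tank_floor between -0.07 and 0.07 m and y of tube_1 in the frame of tank_floor between -0.08 and 0.08 m and z of tube_1 in the frame of tank_floor between 0 and 0.11 m and x of tube_2 in the frame of tank_floor between -0.07 and 0.07 m and y of tube_2 in the frame of tank_floor between -0.08 and 0.08 m and z of tube_2 in the frame of tank_floor between 0 and 0.11 m and x of tube_3 in the frame of tank_floor between -0.07 and 0.07 m and y of tube_3 in the frame of tank_floor between -0.08 and 0.08 m and z of tube_3 in the frame of tank_floor between 0 and 0.11 m), for 0.2 s.
2. the tray is back down (value of joint tray below 0.1 rad), for 0.2 s.
3. the long-lever cock is turned to its open stop (value of joint cock_long above 1.45 rad), for 0.2 s.
At the end, for the whole second after the job is handed in: All three tubes lie still inside the tank (middles within its walls and at most 110 mm above its floor), the tray is down (under 0.1 rad), and the long-lever cock is open to its stop (over 1.45 rad) (all of step 1 and value of joint tray below 0.1 rad and value of joint cock_long above 1.45 rad and linear speed of each of tube_1, tube_2, tube_3 below 0.05 m/s); the robot touches nothing.
It fails at once if another cock is touched (over 1 N) (contact force between any of cock_right_base, cock_mid_base, cock_left_base and the fingers above 1 N or contact force between any of cock_right_base, cock_mid_base, cock_left_base and the arm above 1 N).
It fails at once if another cock's bar end moves by more than 3 mm (distance of any of cock_right_tip, cock_mid_tip, cock_left_tip from where it was at the start of the episode above 0.003 m).
It fails at once if the beaker, tip box or bottle is shifted by more than 20 mm (distance of any of beaker, tip_box, bottle from where it was at the start of the episode above 0.02 m).
It also fails if it takes over 54 s, if anything falls off the work surface, if the arm or the gripper's body presses on something with over 40 N, if the wrist force passes 120 N, or if a joint passes its speed limit or range.

## Working session

There is one attempt and no reset: what is moved stays moved. The work goes in short steps, Python scripts to look and compute and a tool call to move; the robot and the scene stay as the last step left them, time stands still between calls to the robot, and variables do not carry over. Pictures are saved under pics/ and viewed, and the job is handed in when it is done.

Besides the shell and the picture viewer there is one more tool, called after ">>>" as name(argument=value, ...), one argument or row to a line, values as JSON. send_rows: Moves the arm, as the interface text tells. Its arguments: {"type":"object","properties":{"motion":{"type":"string"},"gripper":{"type":"number"},"squeeze":{"type":"number"}},"required":["motion"]}

```bash
ls; mkdir -p pics; python3 - <<'E'
from cell import arm
import cv2
s=arm.read_state(); print(s, arm.tcp_to_tips)
for n in ("scene","top","wrist"):
    d=arm.get_image(n); cv2.imwrite(f"pics/{n}0.png",d["img"][:,:,::-1]); print(n,d["vertical_fov"],d["cx"],d["cy"],d["cam_to_world"])
E
```

```text
pics
{'time': 0.0, 'q': array([-1.27615788e+00,  2.17789400e-01,  1.61492910e+00,  2.79668295e-06,
        1.31128875e+00, -1.12226144e-01]), 'joint_vel': array([1.59089369e-03, 8.89957929e-05, 1.41237160e-03, 1.50789900e-03,
       3.48936347e-04, 3.57267141e-04]), 'effort': array([ 3.59594314e-04, -3.96839368e+01, -3.03853512e+01,  7.09519168e-05,
        9.58817167e-03,  6.17786355e-08]), 'position': array([ 0.24722216, -0.57359439,  0.40334853]), 'tcp_rot': array([-1.20239843e-03,  9.79378273e-01,  2.02031534e-01, -1.08614513e-04]), 'wrist_force': array([ 0.54870347, -0.44902775,  0.06091948]), 'ft_torque': array([ 0.0174747 , -0.01315502, -0.04471564]), 'opening': 0.08546484673987491} 0.1734
scene 55.775246358328474 273.9484742539941 210.75849059625227 [[-0.21060778  0.72921196 -0.65107164  1.13946513]
 [ 0.97755109  0.1528861  -0.14498173  0.13006178]
 [-0.00618261 -0.66699007 -0.74504095  0.76497929]
 [ 0.          0.          0.          1.        ]]
top 42.957559640145526 284.910704692509 226.86454328538193 [[ 0.01519867 -0.99732616  0.07148092  0.44860965]
 [-0.99986296 -0.01562861 -0.00545917  0.02788144]
 [ 0.00656172 -0.07138815 -0.99742703  1.54002038]
 [ 0.          0.          0.          1.        ]]
wrist 63.87134226485148 281.00776029138717 202.16274141357405 [[ 0.39488915 -0.87534056 -0.27900085  0.31826695]
 [-0.91872441 -0.37717414 -0.11698343 -0.54244079]
 [-0.00283157  0.30252038 -0.95313871  0.37176395]
 [ 0.          0.          0.          1.        ]]
```

View pics/scene0.png

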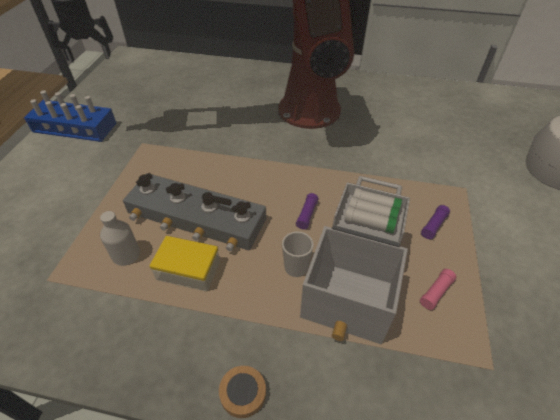

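View pics/top0.png

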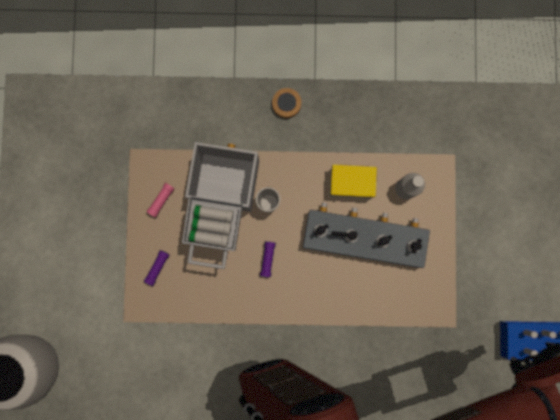

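View pics/wrist0.png

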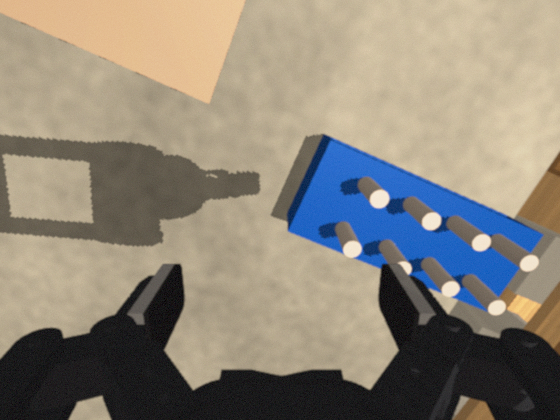

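```bash
python3 - <<'E'
import cv2
t=cv2.imread("pics/top0.png")
cv2.imwrite("pics/topS.png",cv2.resize(t[135:290,160:290],None,fx=5,fy=5,interpolation=cv2.INTER_CUBIC)[:600*2][:775].copy()[:,:650][0:600+0])
cv2.imwrite("pics/topS.png",cv2.resize(t[137:287,170:290],None,fx=4,fy=4,interpolation=cv2.INTER_CUBIC))
cv2.imwrite("pics/topP.png",cv2.resize(t[150:280,295:440],None,fx=4.5,fy=4.5,interpolation=cv2.INTER_CUBIC))
s=cv2.imread("pics/scene0.png")
cv2.imwrite("pics/scS.png",cv2.resize(s[160:340,270:470],None,fx=3.3,fy=3.3,interpolation=cv2.INTER_CUBIC))
cv2.imwrite("pics/scP.png",cv2.resize(s[160:290,95:275],None,fx=4.4,fy=4.4,interpolation=cv2.INTER_CUBIC))
E
```

```text
(no output)
```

View pics/topS.png

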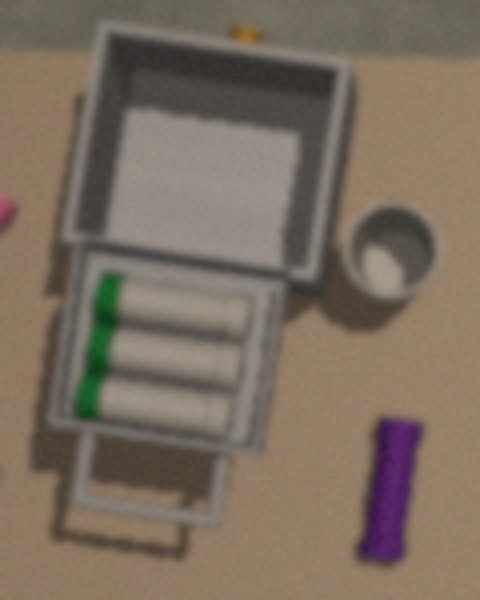

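View pics/topP.png

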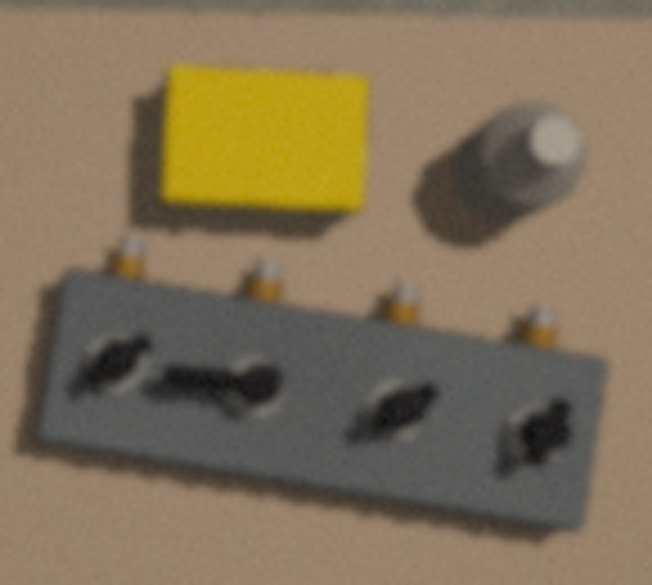

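View pics/scS.png

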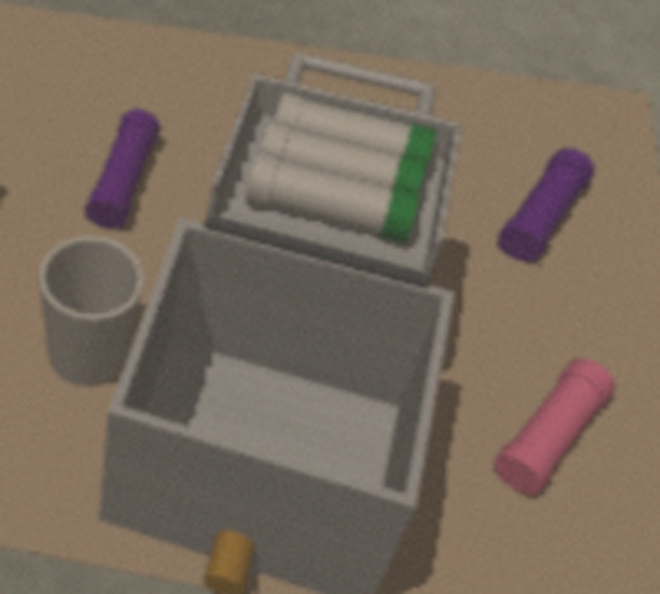

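View pics/scP.png

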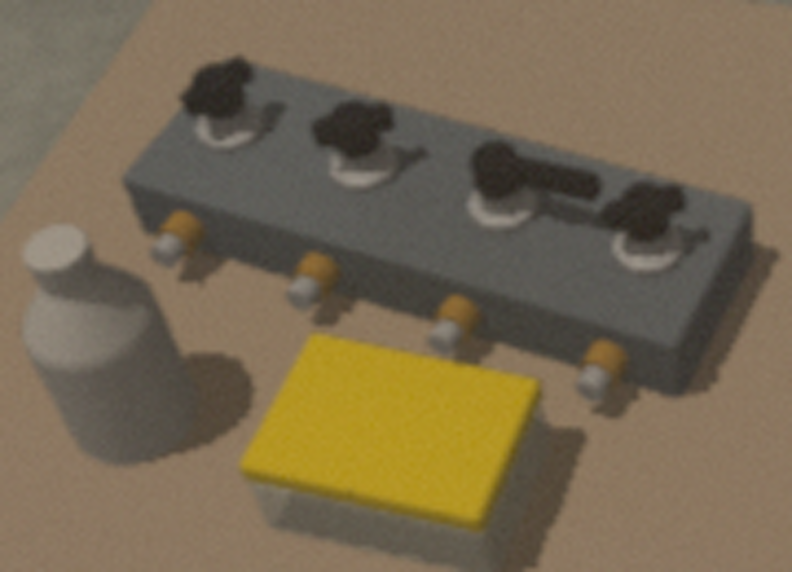

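```bash
cat > h.py <<'E'
import numpy as np
from cell import arm
def ray(d,uv,z):
    f=d["img"].shape[0]/2/np.tan(np.radians(d["vertical_fov"])/2)
    T=np.array(d["cam_to_world"]); v=T[:3,:3]@np.array([(uv[0]-d["cx"])/f,(uv[1]-d["cy"])/f,1]); o=T[:3,3]
    return o+v*(z-o[2])/v[2]
def proj(d,p):
    f=d["img"].shape[0]/2/np.tan(np.radians(d["vertical_fov"])/2)
    T=np.array(d["cam_to_world"]); c=T[:3,:3].T@(np.array(p)-T[:3,3]); return np.array([d["cx"]+f*c[0]/c[2],d["cy"]+f*c[1]/c[2]])
E
python3 - <<'E'
from h import *
np.set_printoptions(precision=4,suppress=True)
t=arm.get_image("top"); s=arm.get_image("scene")
T=lambda u,v,z:ray(t,(170+u/4-.4,137+v/4-.4),z)
P=lambda u,v,z:ray(t,(295+u/4.5-.4,150+v/4.5-.4),z)
S=lambda u,v,z:ray(s,(270+u/3.3-.4,160+v/3.3-.4),z)
Q=lambda u,v,z:ray(s,(95+u/4.4-.4,160+v/4.4-.4),z)
def rect(n,c):
    c=np.array(c)[:,:2]; e1=(c[1]-c[0]+c[2]-c[3])/2; e2=(c[3]-c[0]+c[2]-c[1])/2
    print(n,c.mean(0),np.linalg.norm(e1),np.linalg.norm(e2),np.degrees(np.arctan2(e1[1],e1[0])),np.degrees(np.arctan2(e2[1],e2[0])))
rect("tank top",[T(*a,.13) for a in [(103,22),(353,62),(318,282),(65,240)]])
rect("tank scene",[S(*a,.13) for a in [(183,226),(453,292),(415,498),(114,410)]])
rect("panel top",[P(*a,.05) for a in [(67,268),(607,358),(580,530),(40,440)]])
rect("panel scene",[Q(*a,.05) for a in [(245,60),(750,205),(675,350),(125,180)]])
print("handle top",T(73,500,.13),T(218,522,.13)); print("handle sc",S(297,60,.13),S(432,88,.13))
print("hub top",P(262,383,.092),"tip",P(163,378,.088)); print("hub sc",Q(495,155,.092),"tip",Q(600,182,.088))
print("other hubs",P(118,362,.092),P(402,407,.092),P(545,432,.092))
print("beaker rim",T(390,250,.09))
E
```

```text
tank top [0.6873 0.1898] 0.16991759645742724 0.14916497897660203 -98.40636970307133 171.97435599985758
tank scene [0.6893 0.1918] 0.1656811543106777 0.1427786501586324 83.4675904428625 -8.36353127782658
panel top [ 0.5271 -0.2089] 0.3400764493434992 0.10854634435181199 -98.5901225013207 171.3408796949781
panel scene [ 0.5314 -0.2058] 0.3337444269014004 0.1087452684911638 80.83750688760719 -10.696334748000654
handle top [0.454  0.2743 0.13  ] [0.441  0.1786 0.13  ]
handle sc [0.4437 0.1791 0.13  ] [0.4528 0.2716 0.13  ]
hub top [ 0.5339 -0.165   0.092 ] tip [ 0.5362 -0.1055  0.088 ]
hub sc [ 0.5344 -0.1663  0.092 ] tip [ 0.5384 -0.1068  0.088 ]
other hubs [ 0.5452 -0.0779  0.092 ] [ 0.5207 -0.2498  0.092 ] [ 0.5069 -0.3363  0.092 ]
beaker rim [0.6278 0.0698 0.09  ]
```

>>> send_rows(
  motion="20 40 0 0.1; 30 80 0 0.2; 50 120 0 0.3; 70 155 0 0.4; 90 195 0 0.5; 110 235 0 0.6; 125 275 0 0.7; 140 310 0 0.8; 150 350 0 0.9; 160 390 0 1.02",
  gripper=1,
  squeeze=25,
)

```text
time: 1.08
position: [0.4058, -0.1886, 0.4042]
tcp_rot: [-0.0, 0.755, 0.656, -0.0]
wrist_force: [0.5, -0.4, -0.3]
opening: 0.0853
```

>>> send_rows(
  motion="5 40 0 0; 10 80 0 0; 15 120 0 0; 20 160 0 0; 25 200 0 0; 30 240 0 0; 35 280 0 0; 40 320 0 0; 40 355 0 0; 40 385 0 0",
)

```text
time: 1.92
position: [0.4454, 0.1989, 0.4043]
tcp_rot: [-0.0, 0.754, 0.657, 0.0]
wrist_force: [0.8, -0.6, 0.4]
opening: 0.0852
```

```bash
python3 - <<'E'
from h import *
import cv2
s=arm.read_state(); print(s["time"],s["position"],s["tcp_rot"],s["q"],s["wrist_force"])
d=arm.get_image("wrist"); cv2.imwrite("pics/w1.png",d["img"][:,:,::-1])
from scipy.spatial.transform import Rotation as R
w,x,y,z=s["tcp_rot"]; m=R.from_quat([x,y,z,w]).as_matrix(); print(m[:,1],np.degrees(np.arctan2(m[1,1],m[0,1])))
print(proj(d,[.447,.226,.13]))
E
```

```text
1.9167 [0.44541847 0.1989324  0.40434392] [-1.85257960e-04  7.54028981e-01  6.56841089e-01  2.14174939e-04] [ 2.75906598e-01 -8.09554494e-02  1.92950858e+00  5.38513697e-04
  1.29281020e+00  4.13311736e-01] [ 0.76794101 -0.57009889  0.42703243]
[ 9.90554513e-01 -1.37119500e-01  1.97805897e-06] -7.881198215788432
[278.42723425 168.48377357]
```

View pics/w1.png

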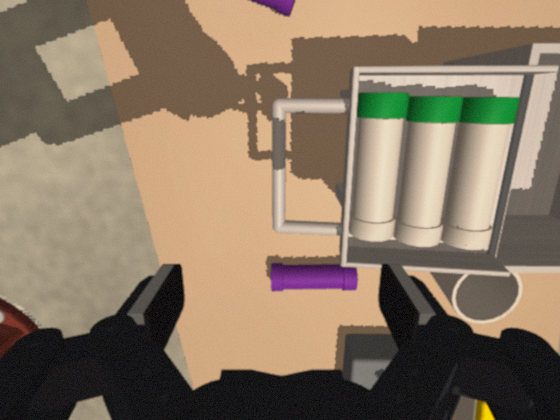

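>>> send_rows(
  motion="1 14 -20 0; 1.5 27 -50 0; 1.5 27 -70 0; 1.5 27 -70 0; 1.5 27 -70 0",
  gripper=-0.3,
)

```text
time: 2.38
position: [0.4461, 0.2289, 0.3332]
tcp_rot: [-0.003, 0.753, 0.658, 0.0]
wrist_force: [0.7, -0.2, 0.5]
opening: 0.0297
```

```bash
python3 - <<'E'
from h import *
import cv2
s=arm.read_state(); print(s["time"],s["position"],s["wrist_force"],s["opening"])
d=arm.get_image("wrist"); cv2.imwrite("pics/w2.png",d["img"][:,:,::-1])
print(proj(d,[.447,.226,.13]))
E
```

```text
2.3833 [0.44605204 0.22894127 0.33324304] [ 0.65641568 -0.20673851  0.53885141] 0.029682386419588418
[285.29991128 248.44968654]
```

View pics/w2.png

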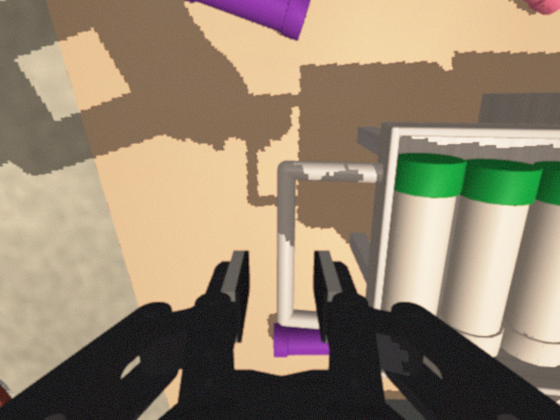

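>>> send_rows(
  motion="1 -1 -18 0; 1 -1 -36 0; 1 -2 -48 0; 1 -2 -48 0; 1 -2 -48 0",
)

```text
time: 2.85
position: [0.4482, 0.2267, 0.2875]
tcp_rot: [-0.002, 0.754, 0.657, 0.002]
wrist_force: [-0.3, -0.4, -0.1]
opening: 0.0298
```

>>> send_rows(
  motion="0 0 0 0; 0 0 0 0; 0 0 0 0; 0 0 0 0; 0 0 0 0",
  gripper=-1,
  squeeze=25,
)

```text
time: 3.27
position: [0.4479, 0.227, 0.2891]
tcp_rot: [-0.003, 0.754, 0.657, 0.002]
wrist_force: [-5.5, -0.4, 5.8]
opening: 0.0088
```

```bash
python3 - <<'E'
from h import *
import cv2
s=arm.read_state(); print(s["time"],s["position"],s["wrist_force"],s["opening"])
d=arm.get_image("wrist"); cv2.imwrite("pics/w3.png",d["img"][:,:,::-1])
# arc targets relative to now
x=np.array([.99,-.14]); 
a0=np.arcsin(-5/166.)
for th in np.linspace(0,1.05,22)[1:]:
    r=166*(np.cos(a0)-np.cos(a0+th)); print(round(th,2),np.round([r*x[0],r*x[1],166*(np.sin(a0+th)-np.sin(a0))]))
E
```

```text
3.2667 [0.44785943 0.22698676 0.28907311] [-5.53434689 -0.40014643  5.82379263] 0.008802652101573723
0.05 [-0.  0.  8.]
0.1 [ 0. -0. 17.]
0.15 [ 1. -0. 25.]
0.2 [ 2. -0. 33.]
0.25 [ 4. -1. 41.]
0.3 [ 6. -1. 49.]
0.35 [ 8. -1. 57.]
0.4 [11. -2. 65.]
0.45 [14. -2. 73.]
0.5 [18. -3. 80.]
0.55 [22. -3. 87.]
0.6 [26. -4. 95.]
0.65 [ 31.  -4. 101.]
0.7 [ 35.  -5. 108.]
0.75 [ 41.  -6. 114.]
0.8 [ 46.  -7. 121.]
0.85 [ 52.  -7. 126.]
0.9 [ 58.  -8. 132.]
0.95 [ 65.  -9. 137.]
1.0 [ 71. -10. 142.]
1.05 [ 78. -11. 146.]
```

View pics/w3.png

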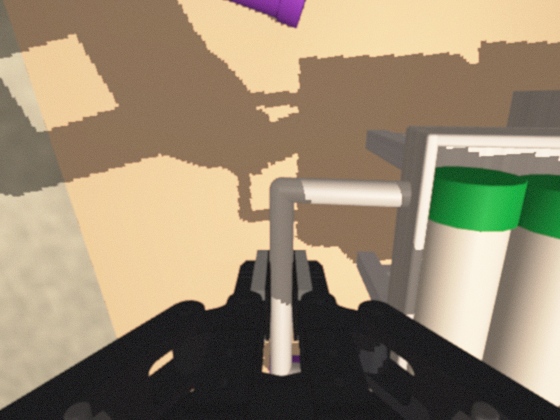

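>>> send_rows(
  motion="0 0 8 0; 0 0 17 0; 1 0 25 0; 2 0 33 0; 4 -1 41 0; 6 -1 49 0; 8 -1 57 0; 8 -1 57 0",
)

```text
time: 3.98
position: [0.4562, 0.2259, 0.348]
tcp_rot: [-0.003, 0.754, 0.657, 0.001]
wrist_force: [-3.3, -0.6, -1.8]
opening: 0.0085
```

```bash
python3 - <<'E'
from h import *
import cv2
s=arm.read_state(); print(s["time"],s["position"],s["wrist_force"],s["opening"])
d=arm.get_image("scene"); cv2.imwrite("pics/s3.png",cv2.resize(d["img"][100:350,230:480,::-1],None,fx=2.3,fy=2.3))
E
```

```text
3.9833 [0.45617387 0.22591705 0.3479704 ] [-3.29180802 -0.59267385 -1.84362924] 0.008539097937407808
```

View pics/s3.png

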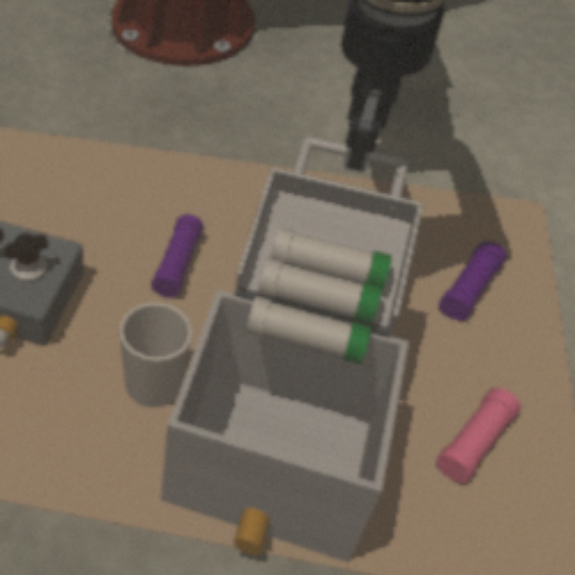

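The tray follows the handle and the tubes are rolling into the tank (crop, first tube near (310,330)). I'll keep lifting.

>>> send_rows(
  motion="2 0 7 0; 5 -1 14 0; 8 -1 21 0; 12 -2 28 0; 16 -2 36 0; 20 -3 43 0; 25 -4 50 0; 30 -4 56 0; 35 -5 63 0; 41 -6 69 0",
)

```text
time: 4.87
position: [0.4975, 0.2199, 0.4167]
tcp_rot: [-0.003, 0.754, 0.657, 0.001]
wrist_force: [0.4, 1.6, -3.6]
opening: 0.0088
```

>>> send_rows(
  motion="6 -1 5 0; 12 -2 11 0; 18 -2 16 0; 24 -3 21 0; 24 -3 21 0; 24 -3 21 0; 24 -3 21 0; 24 -3 21 0",
)

```text
time: 5.53
position: [0.5213, 0.2167, 0.4371]
tcp_rot: [-0.003, 0.754, 0.657, 0.001]
wrist_force: [1.1, -1.0, -4.5]
opening: 0.009
```

```bash
python3 - <<'E'
from h import *
import cv2
s=arm.read_state(); print(s["time"],s["position"],s["wrist_force"],s["opening"])
d=arm.get_image("scene"); cv2.imwrite("pics/s4.png",cv2.resize(d["img"][100:350,230:480,::-1],None,fx=2.3,fy=2.3))
E
```

```text
5.5333 [0.52134575 0.21668987 0.43710511] [ 1.13114611 -1.00577594 -4.4817695 ] 0.009002337413279096
```

View pics/s4.png

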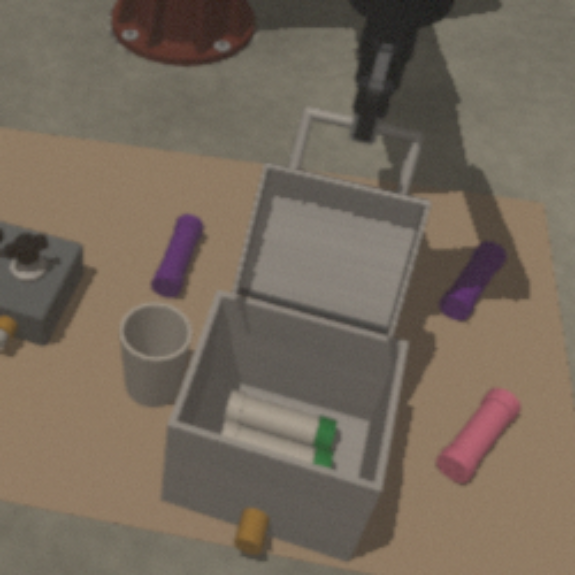

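The tray is empty. Two tubes show in the tank near (280,420) and (280,450), and the third may be hidden by the front wall, so I'll check the top view.

```bash
python3 - <<'E'
from h import *
import cv2
d=arm.get_image("top"); cv2.imwrite("pics/t4.png",cv2.resize(d["img"][137:287,150:290,::-1],None,fx=4,fy=4,interpolation=cv2.INTER_CUBIC))
E
```

```text
(no output)
```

View pics/t4.png

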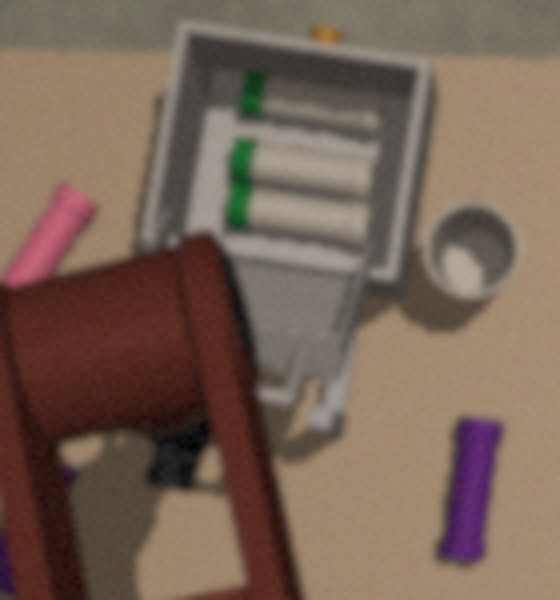

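All three tubes are in the tank, at (310,100), (300,165) and (300,215) in the crop. I'll lower the tray along the same arc.

>>> send_rows(
  motion="-6 1 -5 0; -13 1 -10 0; -19 2 -16 0; -25 3 -22 0; -31 4 -27 0; -37 4 -34 0; -42 5 -41 0; -47 6 -48 0; -52 6 -55 0; -56 7 -62 0",
)

```text
time: 6.47
position: [0.465, 0.2242, 0.3746]
tcp_rot: [-0.003, 0.754, 0.657, 0.002]
wrist_force: [3.1, 3.4, -1.0]
opening: 0.0089
```

>>> send_rows(
  motion="-3 0 -7 0; -6 1 -15 0; -9 1 -23 0; -11 2 -31 0; -13 2 -39 0; -15 2 -47 0; -16 2 -55 0; -17 2 -63 0; -17 3 -71 0; -17 3 -78 0",
)

```text
time: 7.3
position: [0.4478, 0.2268, 0.2953]
tcp_rot: [-0.002, 0.753, 0.657, 0.001]
wrist_force: [-1.7, -0.1, 0.3]
opening: 0.0084
```

>>> send_rows(
  motion="0 0 -5 0; 0 0 -8 0; 0 0 -8 0; 0 0 -8 0",
)

```text
time: 7.63
position: [0.4484, 0.2272, 0.2925]
tcp_rot: [-0.003, 0.753, 0.658, 0.0]
wrist_force: [-13.8, -2.4, 30.2]
opening: 0.0091
```

>>> send_rows(
  motion="0 0 0 0; 0 0 0 0; 0 0 0 0; 0 0 0 0",
  gripper=-0.35,
)

```text
time: 7.97
position: [0.4482, 0.2269, 0.2917]
tcp_rot: [-0.003, 0.753, 0.658, -0.001]
wrist_force: [-0.5, -0.3, -0.5]
opening: 0.0276
```

>>> send_rows(
  motion="0 0 20 0; 0 0 50 0; 0 0 85 0; 0 0 115 0; 0 -20 115 0; 0 -55 115 0; 0 -95 115 0; 0 -135 115 0; 0 -175 115 0; 0 -205 115 0",
)

```text
time: 8.8
position: [0.4477, 0.0195, 0.4057]
tcp_rot: [-0.003, 0.754, 0.657, -0.001]
wrist_force: [0.4, 0.4, 0.0]
opening: 0.0279
```

```bash
python3 - <<'E'
from h import *
import cv2
s=arm.read_state(); print(s["time"],s["position"],s["wrist_force"],s["opening"])
d=arm.get_image("top"); cv2.imwrite("pics/t5.png",cv2.resize(d["img"][137:287,150:290,::-1],None,fx=4,fy=4,interpolation=cv2.INTER_CUBIC))
d=arm.get_image("scene"); cv2.imwrite("pics/s5.png",d["img"][:,:,::-1])
E
```

```text
8.8 [0.4476535  0.01946384 0.40565619] [3.85049231e-01 4.21113651e-01 6.62164754e-05] 0.027944730257618462
```

View pics/t5.png

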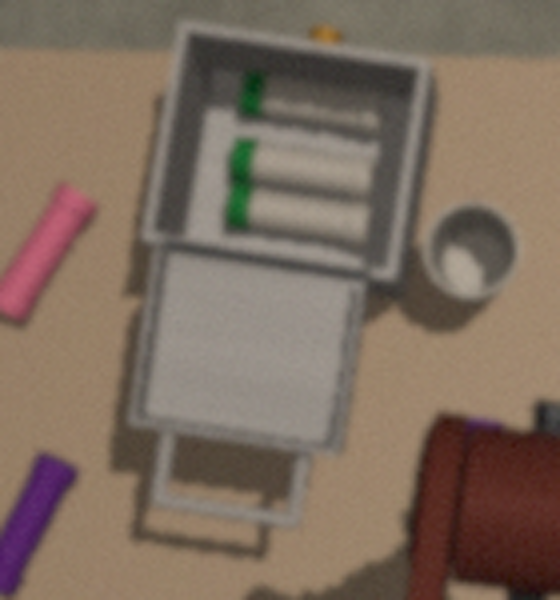

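View pics/s5.png

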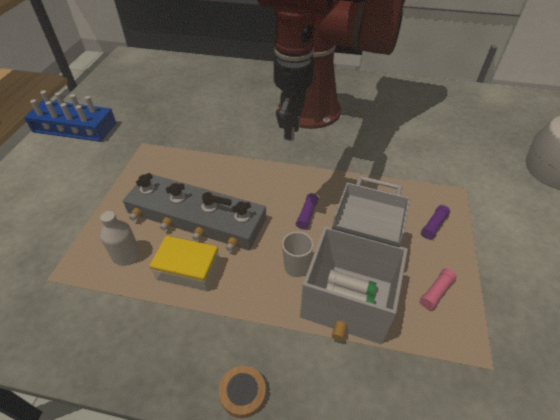

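The tray is down and empty, with three tubes in the tank. Candidate cocks in the start top crop: (118,362), (402,407) and (545,432) are short two-sided bars, while (262,383) has the single one-sided lever reaching towards +y, so that is the one to turn. I'll move over it and confirm in a close-up.

>>> send_rows(
  motion="15 -25 0 0.03; 35 -55 0 0.06; 55 -90 0 0.095; 75 -120 -10 0.095; 88 -146 -30 0.095; 88 -146 -50 0.095; 88 -146 -60 0.095; 88 -146 -60 0.095; 88 -146 -60 0.095",
  gripper=-0.2,
)

```text
time: 9.65
position: [0.5356, -0.1265, 0.3444]
tcp_rot: [-0.004, 0.723, 0.691, -0.002]
wrist_force: [-0.1, 0.2, 0.4]
opening: 0.0343
```

```bash
python3 - <<'E'
from h import *
import cv2
s=arm.read_state(); print(s["time"],s["position"],s["wrist_force"],s["opening"])
d=arm.get_image("wrist"); cv2.imwrite("pics/w6.png",d["img"][:,:,::-1])
print("hub",proj(d,[.5345,-.165,.092]),"tip",proj(d,[.537,-.106,.092]),"grasp",proj(d,[*s["position"][:2],.092]),"left",proj(d,[.545,-.078,.092]))
E
```

```text
9.65 [ 0.53555191 -0.12653085  0.34439265] [-0.10936719  0.24699541  0.42486262] 0.03428016955008205
hub [285.63533467 263.72321469] tip [285.63315737 185.2201129 ] grasp [284.80243786 213.91900568] left [296.09016056 143.05664778]
```

View pics/w6.png

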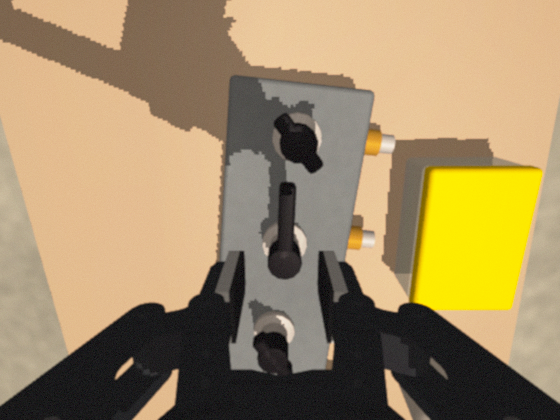

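The close-up confirms the single long lever, with its hub at (285,262) and tip at (288,184). The neighbours at (298,141) and (272,350) are short two-sided bars. I'll descend to straddle the lever.

>>> send_rows(
  motion="1.5 -0.5 -25 -0.02; 1.5 -0.5 -50 -0.02; 1.5 -0.5 -75 -0.02; 1.5 -0.5 -75 -0.02; 1.5 -0.5 -75 -0.02",
)

```text
time: 10.12
position: [0.5372, -0.1262, 0.2709]
tcp_rot: [-0.004, 0.729, 0.684, -0.002]
wrist_force: [0.0, -0.6, 0.7]
opening: 0.0342
```

```bash
python3 - <<'E'
from h import *
import cv2
s=arm.read_state(); print(s["time"],s["position"],s["wrist_force"],s["opening"])
d=arm.get_image("wrist"); cv2.imwrite("pics/w7.png",d["img"][:,:,::-1])
E
```

```text
10.1167 [ 0.53719665 -0.12620565  0.27089484] [ 0.04667892 -0.61501119  0.65940805] 0.0342398925742014
```

View pics/w7.png

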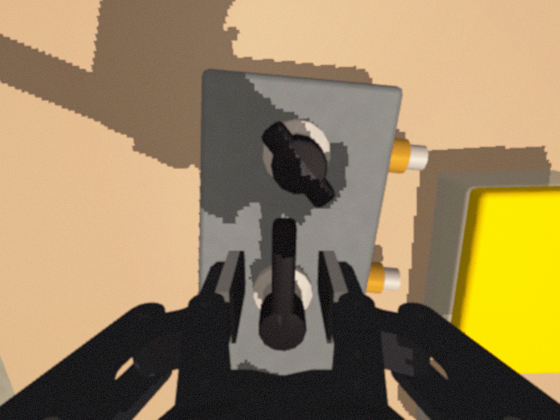

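>>> send_rows(
  motion="0 -1 -15 0; 0 -2 -29 0; 0 -2 -29 0; 0 -2 -29 0",
)

```text
time: 10.5
position: [0.5387, -0.1287, 0.2452]
tcp_rot: [-0.001, 0.729, 0.684, -0.001]
wrist_force: [0.3, -0.3, -0.4]
opening: 0.0341
```

>>> send_rows(
  motion="0 0 0 0; 0 0 0 0; 0 0 0 0; 0 0 0 0; 0 0 0 0",
  gripper=-1,
  squeeze=30,
)

```text
time: 10.92
position: [0.5387, -0.1287, 0.2474]
tcp_rot: [-0.002, 0.73, 0.684, -0.001]
wrist_force: [-4.7, 2.0, 8.0]
opening: 0.0117
```

```bash
python3 - <<'E'
from h import *
s=arm.read_state(); p=s["position"]; print(s["time"],p,s["tcp_rot"],s["wrist_force"],s["opening"])
h=np.array([.5345,-.165]); v=p[:2]-h; print(v,np.linalg.norm(v),np.degrees(np.arctan2(v[1],v[0])))
for th in np.arange(.08,1.7,.08):
    c,n=np.cos(th),np.sin(th); print(round(th,2),np.round(1000*(np.array([[c,-n],[n,c]])@v-v),1))
E
```

```text
10.9167 [ 0.5387238  -0.12871929  0.24736311] [-0.00171101  0.7297494   0.68371153 -0.00119192] [-4.65644826  1.95422097  7.95345027] 0.011690651512314227
[0.0042238  0.03628071] 0.036525746333884494 83.35951387107225
0.08 [-2.9  0.2]
0.16 [-5.8  0.2]
0.24 [-8.7 -0. ]
0.32 [-11.6  -0.5]
0.4 [-14.5  -1.2]
0.48 [-17.2  -2.1]
0.56 [-19.9  -3.3]
0.64 [-22.5  -4.7]
0.72 [-25.   -6.2]
0.8 [-27.3  -8. ]
0.88 [-29.5  -9.9]
0.96 [-31.5 -12. ]
1.04 [-33.4 -14.3]
1.12 [-35.  -16.7]
1.2 [-36.5 -19.2]
1.28 [-37.8 -21.8]
1.36 [-38.8 -24.6]
1.44 [-39.6 -27.4]
1.52 [-40.2 -30.2]
1.6 [-40.6 -33.1]
1.68 [-40.7 -36. ]
```

>>> send_rows(
  motion="-2.9 0.2 0 0.08; -5.8 0.2 0 0.16; -8.7 0 0 0.24; -11.6 -0.5 0 0.32; -14.5 -1.2 0 0.4; -17.2 -2.1 0 0.48; -19.9 -3.3 0 0.56; -22.5 -4.7 0 0.64; -25 -6.2 0 0.72; -25 -6.2 0 0.72",
)

```text
time: 11.75
position: [0.5121, -0.1353, 0.2476]
tcp_rot: [-0.003, 0.441, 0.897, -0.003]
wrist_force: [-5.9, -1.4, 1.4]
opening: 0.0111
```

```bash
python3 - <<'E'
from h import *
import cv2
s=arm.read_state(); p=s["position"]; print(s["time"],p,s["tcp_rot"],s["wrist_force"],s["opening"])
d=arm.get_image("wrist"); cv2.imwrite("pics/w8.png",d["img"][:,:,::-1])
w,x,y,z=s["tcp_rot"]; yaw=2*np.arctan2(y,x)-np.pi/2; 
h=np.array([.5345,-.165]); v=p[:2]-h; print(v,np.linalg.norm(v),np.degrees(np.arctan2(v[1],v[0])),"jaw y deg",np.degrees(yaw))
for th in np.arange(.08,1.2,.08):
    c,n=np.cos(th),np.sin(th); print(round(th,2),np.round(1000*(np.array([[c,-n],[n,c]])@v-v),1))
E
```

```text
11.75 [ 0.51211408 -0.13528816  0.24763227] [-0.00348377  0.44100434  0.89749315 -0.00301397] [-5.86803441 -1.37949386  1.35348315] 0.011149668643548983
[-0.02238592  0.02971184] 0.03720111226626297 126.99561993463611 jaw y deg 37.66344295687509
0.08 [-2.3 -1.9]
0.16 [-4.4 -3.9]
0.24 [-6.4 -6.2]
0.32 [-8.2 -8.6]
0.4 [ -9.8 -11.1]
0.48 [-11.2 -13.7]
0.56 [-12.4 -16.4]
0.64 [-13.3 -19.2]
0.72 [-14.  -22.1]
0.8 [-14.5 -25.1]
0.88 [-14.8 -28. ]
0.96 [-14.8 -31. ]
1.04 [-14.6 -34. ]
1.12 [-14.1 -36.9]
```

View pics/w8.png

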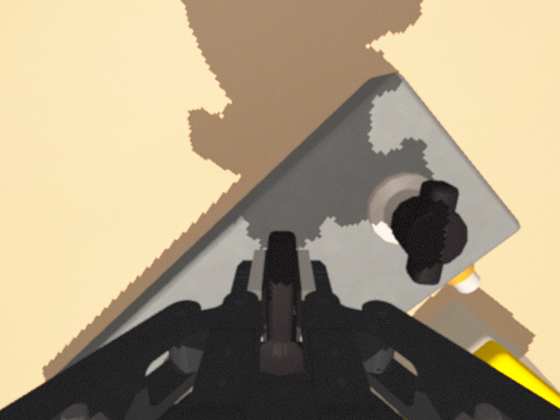

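>>> send_rows(
  motion="-2.3 -1.9 0 0.08; -4.4 -3.9 0 0.16; -6.4 -6.2 0 0.24; -8.2 -8.6 0 0.32; -9.8 -11.1 0 0.4; -11.2 -13.7 0 0.48; -12.4 -16.4 0 0.56; -13.3 -19.2 0 0.64; -14 -22.1 0 0.72; -14 -22.1 0 0.72",
)

```text
time: 12.63
position: [0.4971, -0.1578, 0.2477]
tcp_rot: [-0.004, 0.097, 0.995, -0.004]
wrist_force: [-5.7, -0.7, 0.8]
opening: 0.0107
```

```bash
python3 - <<'E'
from h import *
s=arm.read_state(); p=s["position"]; print(s["time"],p,s["wrist_force"],s["ft_torque"],s["opening"])
w,x,y,z=s["tcp_rot"]; yaw=2*np.arctan2(y,x)-np.pi/2; 
h=np.array([.5345,-.165]); v=p[:2]-h; print(v,np.degrees(np.arctan2(v[1],v[0])),"jaw y deg",np.degrees(yaw))
E
```

```text
12.6333 [ 0.4971031  -0.15775389  0.24774254] [-5.72693372 -0.74101978  0.80300436] [-0.15509819  0.85076255  0.02602452] 0.010693240968354552
[-0.0373969   0.00724611] 169.03412323390506 jaw y deg 78.87878890165285
```

>>> send_rows(
  motion="0 -1.5 0 0.03; 0 -3 0 0.06; 0 -4 0 0.08; 0 -5 0 0.1; 0 -5 0 0.1",
)

```text
time: 13.05
position: [0.4968, -0.1609, 0.2477]
tcp_rot: [-0.005, 0.05, 0.999, -0.001]
wrist_force: [-2.6, 8.2, 0.5]
opening: 0.0115
```

The motion stalled with a counter-force of 8 N, so the lever is at its stop. I'll release and rise.

>>> send_rows(
  motion="0 0 0 0; 0 0 0 0; 0 0 0 0; 0 0 0 0",
  gripper=-0.3,
)

```text
time: 13.38
position: [0.4974, -0.1613, 0.2485]
tcp_rot: [-0.004, 0.05, 0.999, -0.002]
wrist_force: [0.1, -0.7, -0.5]
opening: 0.0301
```

>>> send_rows(
  motion="0 0 15 0; 0 0 40 0; 0 0 75 0; 0 0 110 0; -30 0 150 0; -60 0 150 0; -90 0 150 0; -110 0 150 0; -110 0 150 0; -110 0 150 0",
)

```text
time: 14.22
position: [0.3869, -0.1615, 0.3991]
tcp_rot: [-0.003, 0.051, 0.999, -0.002]
wrist_force: [0.6, 0.3, 0.5]
opening: 0.0296
```

```bash
python3 - <<'E'
from h import *
import cv2
s=arm.read_state(); print(s["time"],s["position"],s["wrist_force"],s["opening"])
t=arm.get_image("top"); cv2.imwrite("pics/t9.png",cv2.resize(t["img"][140:290,140:440,::-1],None,fx=2.6,fy=2.6,interpolation=cv2.INTER_CUBIC))
d=arm.get_image("scene"); cv2.imwrite("pics/s9.png",cv2.resize(d["img"][160:290,95:275,::-1],None,fx=4.4,fy=4.4,interpolation=cv2.INTER_CUBIC))
cv2.imwrite("pics/s9b.png",d["img"][:,:,::-1])
E
```

```text
14.2167 [ 0.38687477 -0.16148261  0.39906903] [0.57277502 0.25510343 0.48332527] 0.02964684815722938
```

View pics/t9.png

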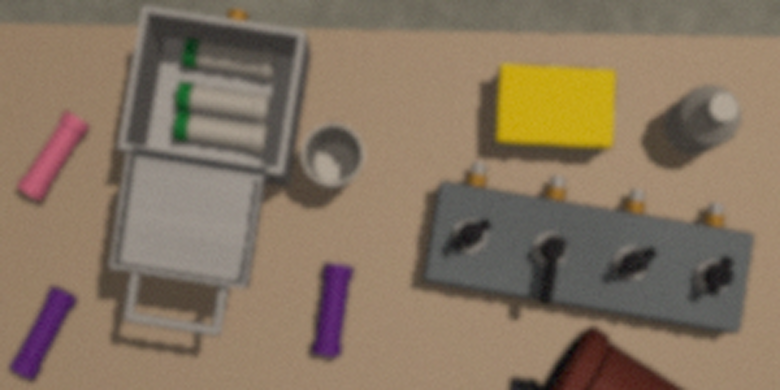

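View pics/s9.png

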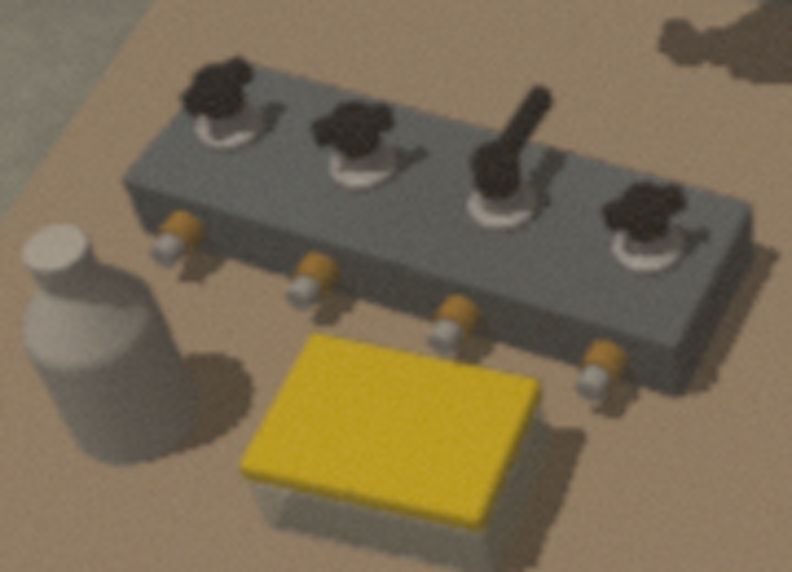

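View pics/s9b.png

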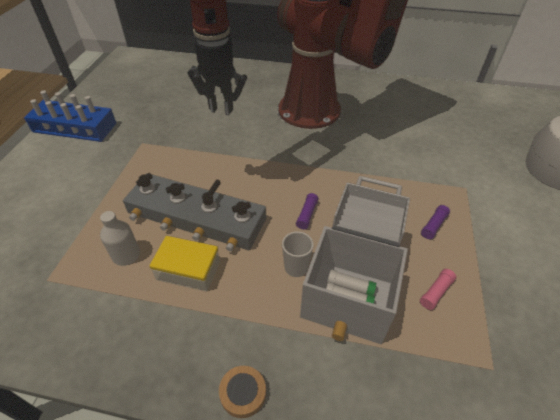

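```bash
python3 - <<'E'
from h import *
t=arm.get_image("top"); s=arm.get_image("scene")
P=lambda u,v:ray(t,(140+u/2.6-.3,140+v/2.6-.3),.092)
Q=lambda u,v:ray(s,(95+u/4.4-.4,160+v/4.4-.4),.092)
for a,b in ((P(551,247),P(543,300)),(Q(493,163),Q(541,95))):
    v=b-a; print(a,b,np.degrees(np.arctan2(v[1],v[0])), "stop expected ~171")
E
```

```text
[ 0.53386415 -0.16177945  0.092     ] [ 0.4783653  -0.15377572  0.092     ] 171.79370150810453 stop expected ~171
[ 0.54028476 -0.16539018  0.092     ] [ 0.48488814 -0.15609689  0.092     ] 170.47678518616505 stop expected ~171
```

```bash
python3 -c "
from cell import arm
print(arm.finish_job())"
```

```text
the job is handed in; nothing more can be done
None
```

I finished both parts and handed the job in after about 14 s of robot time; the hand-in reports no verdict.

- **Tray:** I gripped the handle, swung it up along its arc to about 1 rad, then brought it back down until it pressed on its rest and let go. The last top view shows all three tubes in the tank and the empty tray down.
- **Cock:** I gripped the long one-sided lever and swung it counter-clockwise until it stalled at about 8 N, then released it and moved clear. In the last images the lever points at 170.5° (scene view) and 171.8° (top view), against an expected stop of about 171°.
- **Everything else:** By eye, the other three cocks, the beaker, the tip box and the bottle stand where they were. At the end the robot touched nothing, with the wrist force under 1 N.

No check failed. The tray angle was judged from the pictures and the contact force on the way down (about 30 N), as it can't be read directly. The scene view shows only two of the tubes because the tank's front wall hides the third.

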